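# Draw a spare battery from the closet dispenser and hold it out

### The job

Get a spare battery for the flashlight out of the small dispenser on the closet ledge: pull the gate's round knob all the way out so that the battery drops into the drawer below, then push the knob fully home again while the drawer is still shut. Then take the drawer by its upright tab, pull it out against its spring until its front face is level with the pointed marker clip beside it, and finish while still holding it there, with the battery lying in the drawer. Leave the other things on the ledge alone.

Things in the scene. Friction and masses are not known exactly. Their poses are not given: they have to be found in the camera images.
- dispenser: Battery dispenser fixed on the ledge, aluminium and clear acrylic: 168 mm wide (y -78 to 90), x -30 (front) to 46, 70 mm high, with an open-topped chamber (26 x 74 mm, centre x 0, y -20). Origin on the ledge; -x points out of the front, roughly to the robot: gate and drawer pull out that way; z up. A flat scale strip, 3 mm high, lies in front (x -125 to -30, y -100 to -78).
- gate (a joint): How far the gate (a flat steel slide under the chamber, which carries the battery) is pulled out, m: 0 = home, 0.036 = fully out against its stop. No spring: it stays where it is left, about 2.5 N of friction. The battery drops when it is nearly all the way out.
- gate_knob (a point): Centre of the gate's black round knob, a cylinder 24 mm in diameter and 18 mm long lying along the pull direction, 58 mm above the ledge, on an 8 mm stem 26 mm long behind it, at the +y end of the dispenser's front. It can be pinched across y from above. It moves with the gate.
- drawer (a joint): How far the spring-return drawer is pulled out, m: 0 = shut, stop at 0.085. The spring pulls it shut: about 3 N when shut, rising to about 8 N at 0.07.
- drawer_tab (a point): Grip point on the drawer's upright steel tab, a plate 24 mm wide (y), 12 mm thick (x), standing from 12 to 68 mm above the ledge, 28 mm clear in front of the drawer's front face; this point is on its centre line 54 mm above the ledge. It can be pinched across y from above. It moves with the drawer.
- drawer_front (a point): Point on the drawer's flat front face, at its -y edge next to the marker, 15 mm above the ledge. The drawer is steel, 98 mm wide, 29 mm high. It moves with the drawer.
- drawer_pocket (a point): Centre of the floor of the drawer's open pocket (26 x 74 mm, 23 mm deep), 6 mm above the ledge; axes as the dispenser's. It moves with the drawer and with the drawer shut lies under the chamber.
- mark_tip (a point): Tip of the marker clip's blade, at its top edge, 15 mm above the ledge. The dark steel clip (14 x 24 x 12 mm) is fixed on the scale strip beside the drawer's path, its 4 mm thick blade pointing at the drawer, 5 mm from its side. The distance along the dispenser's -x from drawer_front (drawer shut) to this tip is how far to pull, 46 to 70 mm.
- cell_center (a point): Centre of the spare battery, a black cylinder with steel ends, 18 mm in diameter and 65 mm long lying along the dispenser's y. At first it lies on the gate in the chamber, centre 45 mm above the ledge; in the drawer its centre is 15 mm above the ledge.
- flashlight: Bystander: compact aluminium flashlight lying on the ledge, 103 mm long, 28 mm in diameter; origin under its middle.
- whistle: Bystander: yellow plastic whistle, 50 mm long, 22 mm high; origin on the ledge under its round end.
- headlamp: Bystander: red headlamp body, 34 x 60 x 40 mm; origin under its middle.
- tray: Bystander: clear acrylic open tray, 120 x 90 x 28 mm; origin under its middle.

How it is judged:
On the way, in this order (a step that is already met when the one before it is completed fails the run):
1. the gate knob is pulled all the way out and the battery has dropped into the shut drawer (value of joint gate above 0.029 m and value of joint drawer below 0.006 m and x of cell_center in the frame of drawer_pocket between -0.014 and 0.014 m and y of cell_center in the frame of drawer_pocket between -0.015 and 0.015 m and z of cell_center in the frame of drawer_pocket between 0.004 and 0.016 m), for 0.1 s.
2. the gate knob is pushed home again, the drawer still shut (value of joint gate below 0.004 m and value of joint drawer below 0.006 m), for 0.2 s.
At the end, for the whole second after the job is handed in: The drawer's front face is within 6 mm of the marker's tip along the pull direction and still, held by the robot against its spring (contact force on the drawer above 1.5 N), the battery lies in the drawer's pocket, and the gate is home (within 5 mm) (x of drawer_front in the frame of mark_tip between -0.006 and 0.006 m and value of joint gate below 0.005 m and velocity of joint drawer between -0.01 and 0.01 m/s and contact force between any of the fingers, the arm and drawer above 1.5 N and x of cell_center in the frame of drawer_pocket between -0.014 and 0.014 m and y of cell_center in the frame of drawer_pocket between -0.015 and 0.015 m and z of cell_center in the frame of drawer_pocket between 0.004 and 0.016 m); the arm keeps its last pose, push and grip.
It fails at once if the other things on the ledge are moved by more than 15 mm (distance of any of flashlight, whistle, headlamp, tray from where it was at the start of the episode above 0.015 m).
It also fails if it takes over 48 s, if anything falls off the work surface, if the arm or the gripper's body presses on something with over 40 N, if the wrist force passes 120 N, or if a joint passes its speed limit or range.

### The arm

A 7-joint arm with a two-finger parallel gripper is mounted at the origin on the work surface. World frame = base frame: x ahead of the robot, y to its left, z up, the work surface at z = 0. Lengths are in m, angles in rad, forces in N, time in s.
With the tool pointing down it reaches from about 0.4 to 0.875 m from the base axis. Payload 6.5 kg.
Tool frame: the origin (TCP) lies on the centre line of the jaws, within the pads' length; the fingertips stand 19 mm ahead of it and the grasp point (between the pads) is the TCP; z points along the fingers, y is the direction in which the jaws open and shut (so a half turn about z gives the same grasp; the last joint's range is limited). The gripper opens to 85 mm and grips with 20 to 120 N. Pads are 22 mm wide; open, the fingers measure 114 mm over their backs; the gripper's body (76 mm by 85 mm) begins 54 mm behind the grasp point. The pads swing forward as they close: fully open they stand 13 mm farther back than shut.
Start: joints at [1.213, 0.536, -0.004, 1.538, 0.003, 1.067, -0.071], TCP at [0.187, -0.623, 0.25] pointing down, gripper open.
Joint ranges: [-2.7, 2.7], [-0.37, 2.16], [-1.27, 1.26], [0.24, 2.4], [-1.31, 4.45], [0.19, 1.91], [-2.76, 2.76]. Speed limits (rad/s): [2.39, 2.39, 3.14, 3.14, 3.14, 3.14, 3.14].

### API

Orientations are given as a 3x3 rotation matrix whose columns are the frame's x, y, z axes.
In Python, from cell import arm, optics, workorder gives the robot as it stands. The module is installed in compiled form; this text tells all that it offers.
- The arm moves only by the tool jog_arm, never from a script. Its argument "commands" is a list of rows, each an object of numbers: "wx", "wy", "wz": the turn, a rotation vector about the tool's x, y, z in units of 5 degrees (1.0 is 5 degrees); "dx", "dy", "dz": the shift along the tool's x, y, z in units of 30 mm (1.0 is 30 mm); "hand": the finger opening in mm, from 0 to 85.4. In form: [{"wx": .., "wy": .., "wz": .., "dx": .., "dy": .., "dz": .., "hand": ..}, ...]. A call has 1 to 20 rows; each row is the pose to reach, as a shift and turn from the pose measured when the call began, along the tool's axes at that moment; what a row does not reach only later rows make up. A row lasts 1/8 s, in which the tool goes at most 62.5 mm and 10.7 degrees, less where a joint would pass 70% of its speed; a pose out of reach is approached as far as the arm can. A call with a gripper value outside its range is refused whole. The fingers move at their own pace and stop on an object; "newtons" is the grip in N (left out, the last holds). Time passes only in rows, so rows that repeat a pose let the fingers close. It gives the time, the measured TCP pose, the force and the opening at its end, in the units of the state.
- arm.get_obs(): the state, without advancing time (a new reading comes with each control period).
- optics.grab_frame(name): name is "scene" or "top" or "wrist"; returns the picture (400x640x3 uint8, blue, green, red); there is no depth.
- optics.calibration(name): a dict with "vfov" (degrees; the focal length in pixels is half the picture's height over the tangent of half this angle, whatever the lens; pixels are square), "cx", "cy" (the principal point, pixels), "R" (3x3) and "t" (3): a world point X has camera coordinates R X + t. Camera axes: x right, y down, z forward; pixel columns grow to the right and rows downward; lengths in m; the calibration is good to about 2 mm. The wrist camera is an equidistant fisheye: a pixel r from the principal point sees the ray r / f radians off the axis. A picture is of the moment at which its call begins: read the wrist's pose just before it. calibration takes no time and is no camera call; for the wrist camera it gives the pose at the moment of the call.
- workorder.job_done(): hands the job in, once; it reports no verdict.
The state is a dict: "t": time; "qpos": joint angles; "joint_velocities": joint speeds; "joint_efforts": joint torques, N m; "position": TCP position; "orientation": TCP orientation; "wrist_force": force on the tool from outside, world axes, zero at the start; "ft_torque": the same for the moment, N m; "width": finger opening in m.
Only numpy, scipy, OpenCV 4.12 (cv2) and the standard library are available. Lean on these libraries where they do the work, as an engineer would, in place of code of your own. Each camera call takes 0.05 s, during which the arm holds its last target.

## Working session

There is one attempt and no reset: what is moved stays moved. The work goes in short steps, Python scripts to look and compute and a tool call to move; the robot and the scene stay as the last step left them, time stands still between calls to the robot, and variables do not carry over. Pictures are saved under pics/ and viewed, and the job is handed in when it is done.

Besides the shell and the picture viewer there is one more tool, called after "Call:" as name(argument=value, ...), one argument or row to a line, values as JSON. jog_arm: Moves the arm, as the interface text tells. Its arguments: {"type":"object","properties":{"commands":{"type":"array"},"newtons":{"type":"number"}},"required":["commands"]}

```bash
mkdir -p pics; python3 - <<'E'
from cell import arm, optics
import cv2,json
o=arm.get_obs(); print(o['t'],o['position'],o['orientation'],o['width'])
for n in ['scene','top','wrist']:
    c=optics.calibration(n); print(n,c)
    cv2.imwrite(f'pics/{n}0.png',optics.grab_frame(n))
E
```

```text
0.0 [ 0.18679926 -0.62191432  0.24938447] [[ 9.57709351e-01  2.87736671e-01 -6.37241273e-04]
 [ 2.87737354e-01 -9.57707815e-01  1.71961613e-03]
 [-1.15494325e-04 -1.83025057e-03 -9.99998318e-01]] 0.08532983353839467
scene {'vfov': 45.068454614224436, 'cx': 318.5682766901367, 'cy': 203.74666555799018, 'R': array([[ 0.88393208,  0.46755685, -0.00739423],
       [ 0.34599261, -0.66458448, -0.66228135],
       [-0.31456827,  0.58285338, -0.74921875]]), 't': array([-0.50468247, -0.14507738,  1.36454395])}
top {'vfov': 42.36622563762307, 'cx': 316.69707107829817, 'cy': 202.91841519984385, 'R': array([[ 0.00757609, -0.99988327,  0.01326864],
       [-0.99300672, -0.00908599, -0.11770771],
       [ 0.11781453, -0.01228408, -0.99295964]]), 't': array([-0.02262723,  0.59357984,  1.42734721])}
wrist {'vfov': 65.70646984690485, 'cx': 323.27169732108564, 'cy': 201.50954290536083, 'R': array([[ 0.28784942, -0.95767267, -0.00240062],
       [-0.90647135, -0.27326672,  0.3219239 ],
       [-0.30895373, -0.09048951, -0.9467625 ]]), 't': array([-0.6480045 , -0.04266956,  0.3809336 ])}
```

View pics/scene0.png

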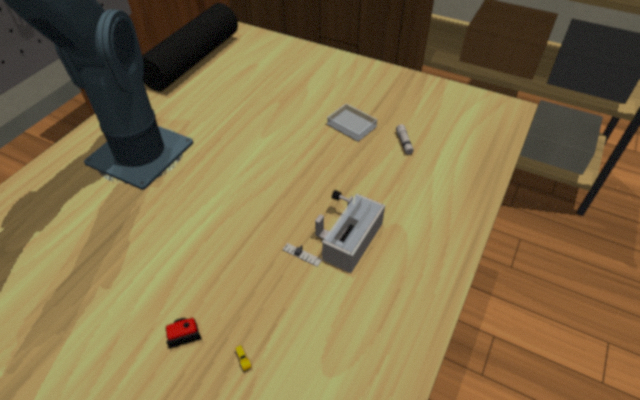

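View pics/top0.png

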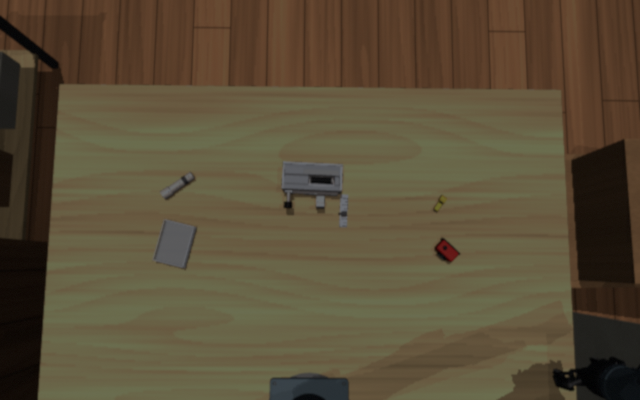

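View pics/wrist0.png

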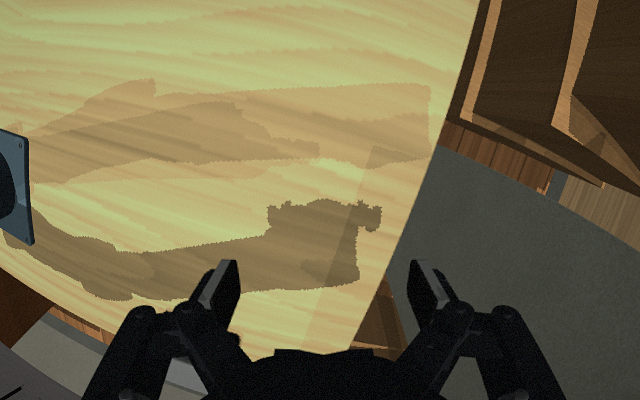

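The scene and top views show the dispenser straight ahead of the robot. In the top view it spans about (283–343, 162–195), with the knob at (289,203), the tab at (320,203) and the marker at (344,210). I'll measure it coarsely, then go and look with the wrist camera.

```bash
cat > h.py <<'E'
import numpy as np, cv2
from cell import arm, optics
def ray(c,u,v,fish=False):
    f=200/np.tan(np.radians(c['vfov'])/2)
    a=np.array([u-c['cx'],v-c['cy']],float)
    if fish:
        r=np.hypot(*a); th=r/f; d=np.array([*(a/max(r,1e-9)*np.sin(th)),np.cos(th)])
    else: d=np.array([*(a/f),1.])
    R,t=c['R'],c['t']
    return -R.T@t, R.T@d
def onz(c,u,v,z,fish=False):
    o,d=ray(c,u,v,fish); return o+d*(z-o[2])/d[2]
def proj(c,X,fish=False):
    f=200/np.tan(np.radians(c['vfov'])/2); p=c['R']@np.asarray(X)+c['t']
    if fish:
        r=np.hypot(p[0],p[1]); th=np.arctan2(r,p[2]); return np.array([c['cx'],c['cy']])+f*th*p[:2]/r
    return np.array([c['cx'],c['cy']])+f*p[:2]/p[2]
E
python3 - <<'E'
from h import *
c=optics.calibration('top'); im=cv2.imread('pics/top0.png')
cv2.imwrite('pics/topz.png',cv2.resize(im[150:240,260:370],None,fx=7,fy=6.6,interpolation=cv2.INTER_CUBIC)[:600])
for n,u,v,z in [('knob',289,203,.058),('tab',320,203,.068),('BL',283,162,.07),('BR',342,164,.07),('FR',343,194,.07),('FL',283,191,.07),('clip',344,211,.015)]: print(n,onz(c,u,v,z).round(3))
E
```

```text
knob [0.59  0.06  0.058]
tab [ 0.59  -0.026  0.068]
BL [0.704 0.078 0.07 ]
BR [ 0.7   -0.087  0.07 ]
FR [ 0.615 -0.09   0.07 ]
FL [0.622 0.076 0.07 ]
clip [ 0.574 -0.096  0.015]
```

View pics/topz.png

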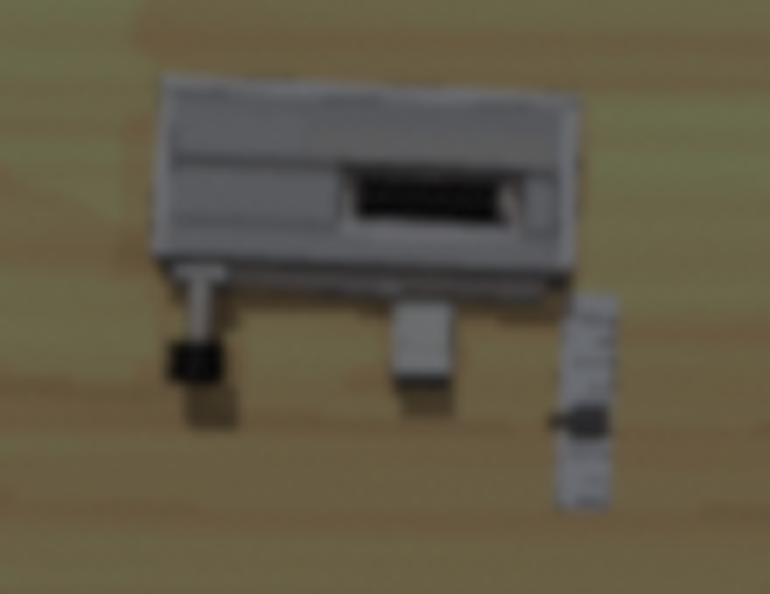

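Call:
jog_arm(
  commands=[
    {"dx": 15.8,"dy": -16.2,"wz": 3.74},
    {"dx": 15.8,"dy": -16.2,"wz": 3.74},
    {"dx": 15.8,"dy": -16.2,"wz": 3.74},
    {"dx": 15.8,"dy": -16.2,"wz": 3.74},
    {"dx": 15.8,"dy": -16.2,"wz": 3.74},
    {"dx": 15.8,"dy": -16.2,"wz": 3.74},
    {"dx": 15.8,"dy": -16.2,"wz": 3.74},
    {"dx": 15.8,"dy": -16.2,"wz": 3.74},
    {"dx": 15.8,"dy": -16.2,"wz": 3.74},
    {"dx": 15.8,"dy": -16.2,"wz": 3.74},
    {"dx": 15.8,"dy": -16.2,"wz": 3.74},
    {"dx": 15.8,"dy": -16.2,"wz": 3.74},
    {"dx": 15.8,"dy": -16.2,"wz": 3.74},
    {"dx": 15.8,"dy": -16.2,"wz": 3.74},
  ],
)

```text
invalid input
```

```bash
python3 - <<'E'
from h import *
import pickle
o=arm.get_obs(); print(o['t'],o['position'],o['orientation'].round(4),o['joint_velocities'].round(3))
c=optics.calibration('wrist'); im=optics.grab_frame('wrist')
cv2.imwrite('pics/w1.png',im); pickle.dump(c,open('w1.pkl','wb')); print(-c['R'].T@c['t'])
E
```

```text
0.15 [ 0.18686836 -0.62207453  0.24961644] [[ 9.577e-01  2.878e-01 -5.000e-04]
 [ 2.878e-01 -9.577e-01  1.300e-03]
 [-1.000e-04 -1.400e-03 -1.000e+00]] [-0.001 -0.003  0.    -0.004  0.     0.001  0.   ]
[ 0.26555638 -0.59781856  0.37295346]
```

View pics/w1.png

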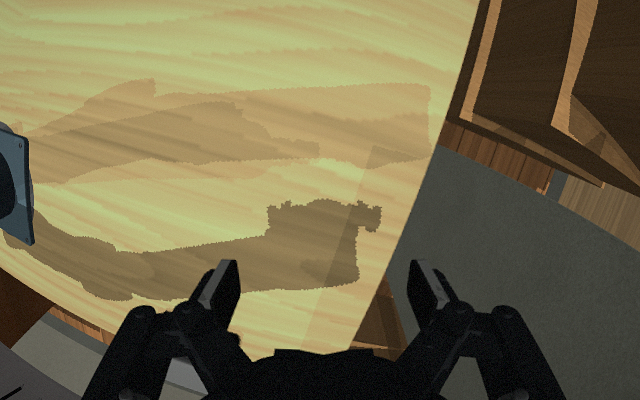

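The arm did not move; the call was refused. I'll retry with every field given in each row.

Call:
jog_arm(
  commands=[
    {"wx": 0,"wy": 0,"wz": 3.74,"dx": 15.8,"dy": -16.2,"dz": 0,"hand": 85},
    {"wx": 0,"wy": 0,"wz": 3.74,"dx": 15.8,"dy": -16.2,"dz": 0,"hand": 85},
    {"wx": 0,"wy": 0,"wz": 3.74,"dx": 15.8,"dy": -16.2,"dz": 0,"hand": 85},
    {"wx": 0,"wy": 0,"wz": 3.74,"dx": 15.8,"dy": -16.2,"dz": 0,"hand": 85},
    {"wx": 0,"wy": 0,"wz": 3.74,"dx": 15.8,"dy": -16.2,"dz": 0,"hand": 85},
    {"wx": 0,"wy": 0,"wz": 3.74,"dx": 15.8,"dy": -16.2,"dz": 0,"hand": 85},
    {"wx": 0,"wy": 0,"wz": 3.74,"dx": 15.8,"dy": -16.2,"dz": 0,"hand": 85},
    {"wx": 0,"wy": 0,"wz": 3.74,"dx": 15.8,"dy": -16.2,"dz": 0,"hand": 85},
    {"wx": 0,"wy": 0,"wz": 3.74,"dx": 15.8,"dy": -16.2,"dz": 0,"hand": 85},
    {"wx": 0,"wy": 0,"wz": 3.74,"dx": 15.8,"dy": -16.2,"dz": 0,"hand": 85},
    {"wx": 0,"wy": 0,"wz": 3.74,"dx": 15.8,"dy": -16.2,"dz": 0,"hand": 85},
    {"wx": 0,"wy": 0,"wz": 3.74,"dx": 15.8,"dy": -16.2,"dz": 0,"hand": 85},
    {"wx": 0,"wy": 0,"wz": 3.74,"dx": 15.8,"dy": -16.2,"dz": 0,"hand": 85},
    {"wx": 0,"wy": 0,"wz": 3.74,"dx": 15.8,"dy": -16.2,"dz": 0,"hand": 85},
  ],
  newtons=40,
)

```text
t: 1.95
position: [0.5004, -0.0219, 0.2501]
orientation: [[0.999, -0.037, -0.001], [-0.037, -0.999, 0.0], [-0.001, -0.0, -1.0]]
wrist_force: [0.5, -0.2, -0.3]
width: 0.085
```

```bash
python3 - <<'E'
from h import *
import pickle
o=arm.get_obs(); print(o['t'],o['position'],o['orientation'].round(4),o['joint_velocities'].round(3))
c=optics.calibration('wrist'); im=optics.grab_frame('wrist')
cv2.imwrite('pics/w2.png',im); pickle.dump(c,open('w2.pkl','wb')); print(-c['R'].T@c['t'])
E
```

```text
1.95 [ 0.50044992 -0.02193212  0.25011898] [[ 9.993e-01 -3.690e-02 -9.000e-04]
 [-3.690e-02 -9.993e-01  3.000e-04]
 [-9.000e-04 -3.000e-04 -1.000e+00]] [ 0.004 -0.001 -0.004 -0.003 -0.001 -0.001 -0.001]
[ 0.58265791 -0.02440318  0.37337321]
```

View pics/w2.png

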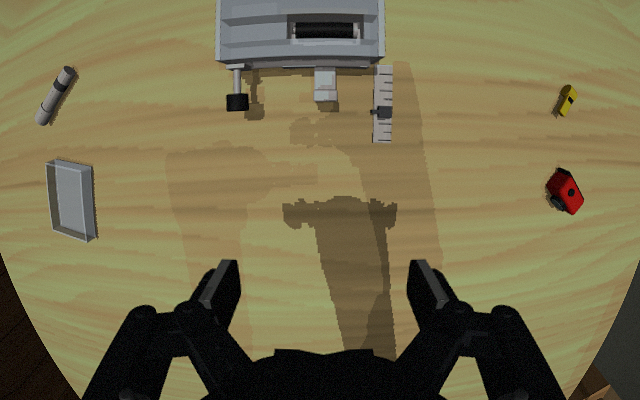

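The wrist view shows the knob at about (237,101), the tab at (325,85), the marker clip at (382,111) and the battery in the chamber. I'll zoom in for pixel-accurate readings.

```bash
python3 - <<'E'
import cv2
im=cv2.imread('pics/w2.png')
cv2.imwrite('pics/w2z.png',cv2.resize(im[50:150,210:400],None,fx=4.2,fy=4.2,interpolation=cv2.INTER_CUBIC)[:600,:800])
E
```

```text
(no output)
```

View pics/w2z.png

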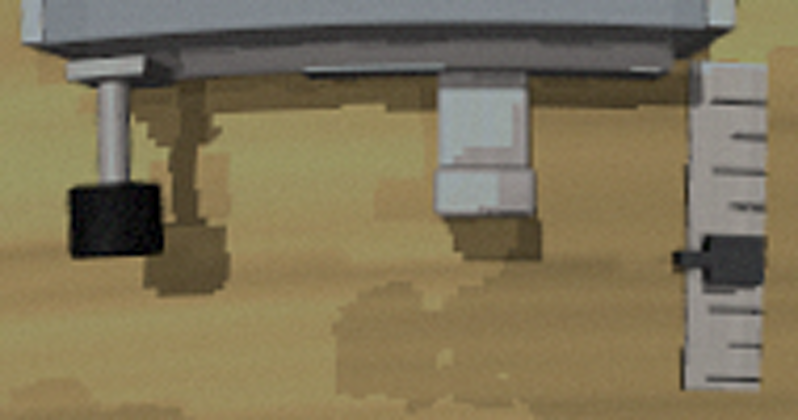

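```bash
python3 - <<'E'
from h import *
import pickle
c=pickle.load(open('w2.pkl','rb'))
def p(a,b,z): return onz(c,a/4.2+210-.38,b/4.2+50-.38,z,True)
for n,a,b,z in [('knobL',70,220,.058),('knobR',163,220,.058),('knobfar',116,183,.066),('knobnear',116,258,.058),('tabTL',437,168,.068),('tabTR',532,168,.068),('tabBL',437,213,.068),('tabBR',534,213,.068),
 ('tip',673,253,.015),('tip',673,262,.015),('stripTL',690,62,.003),('stripBL',683,388,.003),('stripTR',769,64,.003),('stripBR',760,388,.003),('dfrontL',305,69,.032),('dfrontR',662,73,.032),('bodyFL',22,43,.07),('bodyFR',735,26,.07)]: print(n,p(a,b,z).round(4))
E
```

```text
knobL [0.5874 0.076  0.058 ]
knobR [0.5851 0.0522 0.058 ]
knobfar [0.595  0.0612 0.066 ]
knobnear [0.5767 0.0647 0.058 ]
tabTL [ 0.593  -0.0152  0.068 ]
tabTR [ 0.5922 -0.0371  0.068 ]
tabBL [ 0.5824 -0.0148  0.068 ]
tabBR [ 0.5816 -0.0372  0.068 ]
tip [ 0.5697 -0.0772  0.015 ]
tip [ 0.5672 -0.0771  0.015 ]
stripTL [ 0.6243 -0.0851  0.003 ]
stripBL [ 0.5302 -0.0814  0.003 ]
stripTR [ 0.6241 -0.1079  0.003 ]
stripBR [ 0.5299 -0.1042  0.003 ]
dfrontL [0.6223 0.0188 0.032 ]
dfrontR [ 0.618 -0.073  0.032]
bodyFL [0.6316 0.0817 0.07  ]
bodyFR [ 0.6256 -0.085   0.07  ]
```

Readings, all consistent with the given dimensions:
- Dispenser yaw is about −2.2°.
- Knob centre is at about (0.586, 0.064).
- Tab is at about (0.587, −0.026).
- Pull distance is about 50 mm.

Next I'll go over the knob and down.

Call:
jog_arm(
  commands=[
    {"wx": 0,"wy": 0,"wz": 0,"dx": 1.4,"dy": -1.5,"dz": 0,"hand": 60},
    {"wx": 0,"wy": 0,"wz": 0,"dx": 2.75,"dy": -2.97,"dz": 1,"hand": 60},
    {"wx": 0,"wy": 0,"wz": 0,"dx": 2.75,"dy": -2.97,"dz": 2.5,"hand": 60},
    {"wx": 0,"wy": 0,"wz": 0,"dx": 2.75,"dy": -2.97,"dz": 4,"hand": 60},
    {"wx": 0,"wy": 0,"wz": 0,"dx": 2.75,"dy": -2.97,"dz": 4.5,"hand": 60},
    {"wx": 0,"wy": 0,"wz": 0,"dx": 2.75,"dy": -2.97,"dz": 4.5,"hand": 60},
    {"wx": 0,"wy": 0,"wz": 0,"dx": 2.75,"dy": -2.97,"dz": 4.5,"hand": 60},
  ],
)

```text
t: 2.88
position: [0.5875, 0.0641, 0.1171]
orientation: [[0.999, -0.038, 0.002], [-0.038, -0.999, 0.001], [0.002, -0.001, -1.0]]
wrist_force: [0.1, -0.3, -0.2]
width: 0.06
```

```bash
python3 - <<'E'
from h import *
import pickle
o=arm.get_obs(); print(o['t'],o['position'],o['orientation'].round(4),o['width'])
c=optics.calibration('wrist'); im=optics.grab_frame('wrist')
cv2.imwrite('pics/w3.png',im); pickle.dump(c,open('w3.pkl','wb'))
E
```

```text
2.875 [0.58754346 0.06406192 0.1171107 ] [[ 9.993e-01 -3.760e-02  2.400e-03]
 [-3.760e-02 -9.993e-01  8.000e-04]
 [ 2.400e-03 -9.000e-04 -1.000e+00]] 0.06001527256614122
```

View pics/w3.png

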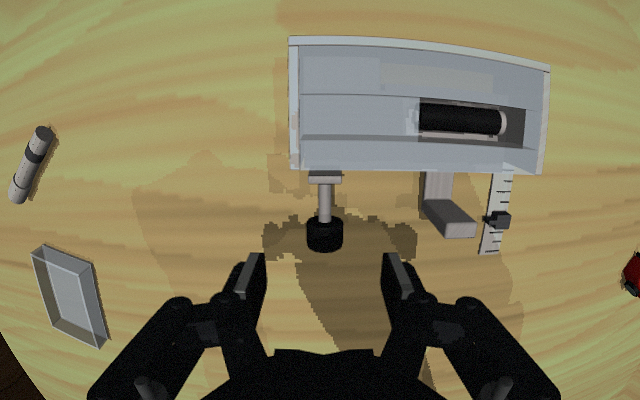

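The knob at (325,235) is centred between the jaws (265–385). Going down and closing.

Call:
jog_arm(
  commands=[
    {"wx": 0,"wy": 0,"wz": 0,"dx": -0.04,"dy": 0,"dz": 1.0,"hand": 60},
    {"wx": 0,"wy": 0,"wz": 0,"dx": -0.04,"dy": 0,"dz": 1.97,"hand": 60},
    {"wx": 0,"wy": 0,"wz": 0,"dx": -0.04,"dy": 0,"dz": 1.97,"hand": 60},
    {"wx": 0,"wy": 0,"wz": 0,"dx": -0.04,"dy": 0,"dz": 1.97,"hand": 20},
    {"wx": 0,"wy": 0,"wz": 0,"dx": -0.04,"dy": 0,"dz": 1.97,"hand": 20},
    {"wx": 0,"wy": 0,"wz": 0,"dx": -0.04,"dy": 0,"dz": 1.97,"hand": 20},
    {"wx": 0,"wy": 0,"wz": 0,"dx": -0.04,"dy": 0,"dz": 1.97,"hand": 20},
    {"wx": 0,"wy": 0,"wz": 0,"dx": -0.04,"dy": 0,"dz": 1.97,"hand": 20},
  ],
  newtons=40,
)

```text
t: 3.92
position: [0.5878, 0.0635, 0.0599]
orientation: [[0.999, -0.038, 0.005], [-0.038, -0.999, 0.0], [0.005, -0.0, -1.0]]
wrist_force: [-1.5, -3.2, 7.0]
width: 0.0227
```

Gripped (22.7 mm). Pulling the gate out slowly.

Call:
jog_arm(
  commands=[
    {"wx": 0,"wy": 0,"wz": 0,"dx": -0.3,"dy": 0,"dz": 0,"hand": 20},
    {"wx": 0,"wy": 0,"wz": 0,"dx": -0.6,"dy": 0,"dz": 0,"hand": 20},
    {"wx": 0,"wy": 0,"wz": 0,"dx": -0.9,"dy": 0,"dz": 0,"hand": 20},
    {"wx": 0,"wy": 0,"wz": 0,"dx": -1.1,"dy": 0,"dz": 0,"hand": 20},
    {"wx": 0,"wy": 0,"wz": 0,"dx": -1.2,"dy": 0,"dz": 0,"hand": 20},
    {"wx": 0,"wy": 0,"wz": 0,"dx": -1.22,"dy": 0,"dz": 0,"hand": 20},
    {"wx": 0,"wy": 0,"wz": 0,"dx": -1.22,"dy": 0,"dz": 0,"hand": 20},
    {"wx": 0,"wy": 0,"wz": 0,"dx": -1.22,"dy": 0,"dz": 0,"hand": 20},
  ],
)

```text
t: 4.92
position: [0.5548, 0.0646, 0.0602]
orientation: [[0.999, -0.038, 0.013], [-0.039, -0.999, 0.001], [0.013, -0.001, -1.0]]
wrist_force: [13.9, -1.3, -12.0]
width: 0.0225
```

```bash
python3 - <<'E'
from h import *
import pickle
o=arm.get_obs(); print(o['t'],o['position'],o['wrist_force'],o['width'])
c=optics.calibration('wrist'); im=optics.grab_frame('wrist')
cv2.imwrite('pics/w4.png',im); pickle.dump(c,open('w4.pkl','wb'))
E
```

```text
4.925 [0.55477044 0.06460118 0.06024298] [ 13.87832838  -1.28070015 -11.96885432] 0.022484675638520704
```

View pics/w4.png

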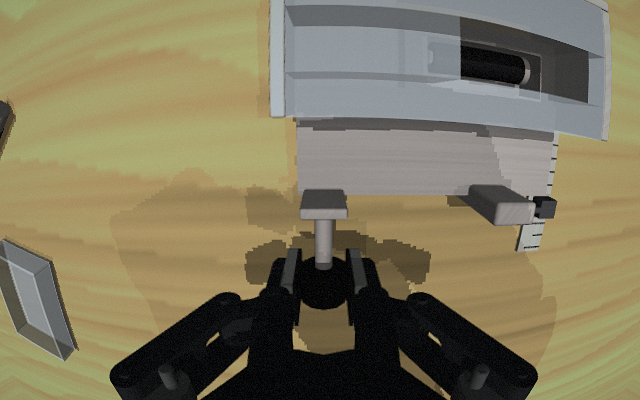

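```bash
python3 - <<'E'
from h import *
import pickle
c=pickle.load(open('w4.pkl','rb'))
C=np.array([.6566,-.0283])
for z in (.015,.045):
    for s in (-.0325,0,.0325): print(z,s,proj(c,[*(C+s*np.array([.039,.999])),z],True).round(1), proj(pickle.load(open('w3.pkl','rb')),[*(C+s*np.array([.039,.999])),z],True).round(1))
im=cv2.imread('pics/w4.png'); cv2.imwrite('pics/w4z.png',cv2.resize(im[0:240,260:620],None,fx=2.2,fy=2.2))
E
```

```text
0.015 -0.0325 [521.4  78.2] [479.7 121.1]
0.015 0 [477.7  70.5] [442.9 117.9]
0.015 0.0325 [426.5  64. ] [402.2 115.4]
0.045 -0.0325 [551.4  76.8] [499.  124.9]
0.045 0 [504.5  66.5] [459. 121.]
0.045 0.0325 [446.6  57.2] [413.5 117.9]
```

View pics/w4z.png

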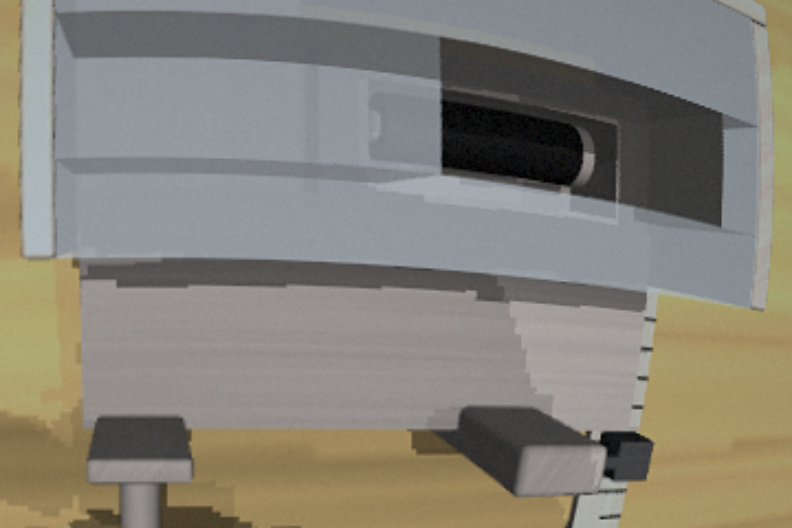

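The battery spans columns 430–527, which matches the z = 15 mm prediction (426–521) and not the 45 mm one. It has dropped, and the gate is at its stop. Pushing home.

Call:
jog_arm(
  commands=[
    {"wx": 0,"wy": 0,"wz": 0,"dx": 0,"dy": 0,"dz": 0,"hand": 20},
    {"wx": 0,"wy": 0,"wz": 0,"dx": 0.3,"dy": 0,"dz": 0,"hand": 20},
    {"wx": 0,"wy": 0,"wz": 0,"dx": 0.6,"dy": 0,"dz": 0,"hand": 20},
    {"wx": 0,"wy": 0,"wz": 0,"dx": 0.9,"dy": 0,"dz": 0,"hand": 20},
    {"wx": 0,"wy": 0,"wz": 0,"dx": 1.1,"dy": 0,"dz": 0,"hand": 20},
    {"wx": 0,"wy": 0,"wz": 0,"dx": 1.25,"dy": 0,"dz": 0,"hand": 20},
    {"wx": 0,"wy": 0,"wz": 0,"dx": 1.25,"dy": 0,"dz": 0,"hand": 20},
    {"wx": 0,"wy": 0,"wz": 0,"dx": 1.25,"dy": 0,"dz": 0,"hand": 20},
    {"wx": 0,"wy": 0,"wz": 0,"dx": 1.25,"dy": 0,"dz": 0,"hand": 20},
  ],
)

```text
t: 6.1
position: [0.5911, 0.0633, 0.0602]
orientation: [[0.999, -0.038, 0.01], [-0.038, -0.999, 0.001], [0.01, -0.001, -1.0]]
wrist_force: [-4.8, 1.2, -4.5]
width: 0.0224
```

```bash
python3 - <<'E'
from h import *
import pickle
o=arm.get_obs(); print(o['t'],o['position'],o['wrist_force'],o['width'])
c=optics.calibration('wrist'); im=optics.grab_frame('wrist')
cv2.imwrite('pics/w5.png',im); pickle.dump(c,open('w5.pkl','wb'))
E
```

```text
6.1 [0.59107871 0.06331231 0.06017301] [-4.77458506  1.15877238 -4.50654993] 0.022419631587276532
```

View pics/w5.png

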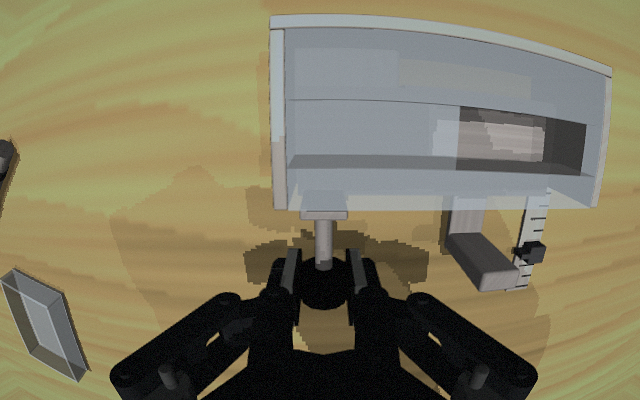

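The chamber is now closed by the gate and the knob is near home. I'll push a little further to confirm the stop.

Call:
jog_arm(
  commands=[
    {"wx": 0,"wy": 0,"wz": 0,"dx": 0.2,"dy": 0,"dz": 0,"hand": 20},
    {"wx": 0,"wy": 0,"wz": 0,"dx": 0.2,"dy": 0,"dz": 0,"hand": 20},
    {"wx": 0,"wy": 0,"wz": 0,"dx": 0.2,"dy": 0,"dz": 0,"hand": 20},
  ],
)

```text
t: 6.52
position: [0.5913, 0.0634, 0.0599]
orientation: [[0.999, -0.038, -0.002], [-0.038, -0.999, -0.001], [-0.002, 0.001, -1.0]]
wrist_force: [-20.1, -0.2, 13.7]
width: 0.0221
```

The stop is confirmed: 20 N and no further motion. Releasing, lifting and moving above the tab.

Call:
jog_arm(
  commands=[
    {"wx": 0,"wy": 0,"wz": 0,"dx": -0.02,"dy": 0,"dz": 0,"hand": 60},
    {"wx": 0,"wy": 0,"wz": 0,"dx": -0.02,"dy": 0,"dz": 0,"hand": 60},
    {"wx": 0,"wy": 0,"wz": 0,"dx": -0.02,"dy": 0,"dz": 0,"hand": 60},
    {"wx": 0,"wy": 0,"wz": 0,"dx": -0.02,"dy": 0,"dz": -1.2,"hand": 60},
    {"wx": 0,"wy": 0,"wz": 0,"dx": -0.02,"dy": 0,"dz": -2.4,"hand": 60},
    {"wx": 0,"wy": 0,"wz": 0,"dx": -0.02,"dy": 1.5,"dz": -2.4,"hand": 60},
    {"wx": 0,"wy": 0,"wz": 0,"dx": -0.02,"dy": 2.98,"dz": -2.4,"hand": 60},
    {"wx": 0,"wy": 0,"wz": 0,"dx": -0.02,"dy": 2.98,"dz": -2.4,"hand": 60},
    {"wx": 0,"wy": 0,"wz": 0,"dx": -0.02,"dy": 2.98,"dz": -2.4,"hand": 60},
  ],
)

```text
t: 7.65
position: [0.588, -0.0255, 0.1322]
orientation: [[0.999, -0.038, -0.001], [-0.038, -0.999, -0.0], [-0.001, 0.0, -1.0]]
wrist_force: [0.1, 0.8, -0.6]
width: 0.0596
```

```bash
python3 - <<'E'
from h import *
import pickle
o=arm.get_obs(); print(o['t'],o['position'],o['wrist_force'],o['width'])
c=optics.calibration('wrist'); im=optics.grab_frame('wrist')
cv2.imwrite('pics/w6.png',im); pickle.dump(c,open('w6.pkl','wb'))
E
```

```text
7.65 [ 0.58804505 -0.02549255  0.13217842] [ 0.08806207  0.78298446 -0.62862288] 0.05961957723903662
```

View pics/w6.png

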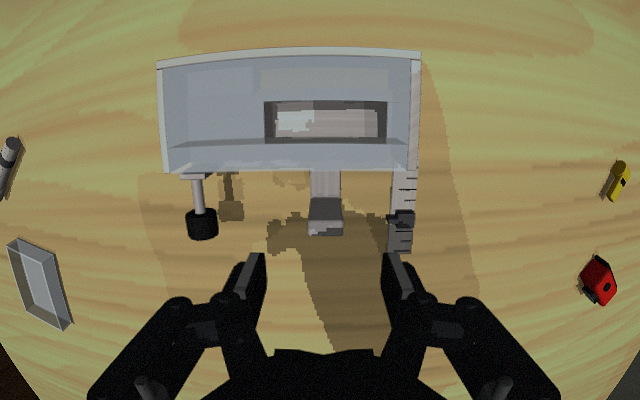

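The tab at (325,216) is centred between the fingers. Descending and gripping it at higher force.

Call:
jog_arm(
  commands=[
    {"wx": 0,"wy": 0,"wz": 0,"dx": -0.02,"dy": 0.02,"dz": 1.3,"hand": 60},
    {"wx": 0,"wy": 0,"wz": 0,"dx": -0.02,"dy": 0.02,"dz": 2.6,"hand": 60},
    {"wx": 0,"wy": 0,"wz": 0,"dx": -0.02,"dy": 0.02,"dz": 2.6,"hand": 60},
    {"wx": 0,"wy": 0,"wz": 0,"dx": -0.02,"dy": 0.02,"dz": 2.6,"hand": 20},
    {"wx": 0,"wy": 0,"wz": 0,"dx": -0.02,"dy": 0.02,"dz": 2.6,"hand": 20},
    {"wx": 0,"wy": 0,"wz": 0,"dx": -0.02,"dy": 0.02,"dz": 2.6,"hand": 20},
    {"wx": 0,"wy": 0,"wz": 0,"dx": -0.02,"dy": 0.02,"dz": 2.6,"hand": 20},
    {"wx": 0,"wy": 0,"wz": 0,"dx": -0.02,"dy": 0.02,"dz": 2.6,"hand": 20},
  ],
  newtons=60,
)

```text
t: 8.7
position: [0.5887, -0.0267, 0.0563]
orientation: [[0.999, -0.037, 0.002], [-0.037, -0.999, -0.002], [0.002, 0.002, -1.0]]
wrist_force: [0.3, -2.9, 5.6]
width: 0.0235
```

Pulling about 50 mm, gently so that the battery stays settled.

Call:
jog_arm(
  commands=[
    {"wx": 0,"wy": 0,"wz": 0,"dx": -0.2,"dy": 0,"dz": 0,"hand": 20},
    {"wx": 0,"wy": 0,"wz": 0,"dx": -0.4,"dy": 0,"dz": 0,"hand": 20},
    {"wx": 0,"wy": 0,"wz": 0,"dx": -0.6,"dy": 0,"dz": 0,"hand": 20},
    {"wx": 0,"wy": 0,"wz": 0,"dx": -0.8,"dy": 0,"dz": 0,"hand": 20},
    {"wx": 0,"wy": 0,"wz": 0,"dx": -1.0,"dy": 0,"dz": 0,"hand": 20},
    {"wx": 0,"wy": 0,"wz": 0,"dx": -1.2,"dy": 0,"dz": 0,"hand": 20},
    {"wx": 0,"wy": 0,"wz": 0,"dx": -1.4,"dy": 0,"dz": 0,"hand": 20},
    {"wx": 0,"wy": 0,"wz": 0,"dx": -1.6,"dy": 0,"dz": 0,"hand": 20},
    {"wx": 0,"wy": 0,"wz": 0,"dx": -1.7,"dy": 0,"dz": 0,"hand": 20},
    {"wx": 0,"wy": 0,"wz": 0,"dx": -1.7,"dy": 0,"dz": 0,"hand": 20},
    {"wx": 0,"wy": 0,"wz": 0,"dx": -1.7,"dy": 0,"dz": 0,"hand": 20},
  ],
)

```text
t: 10.07
position: [0.5384, -0.0248, 0.0564]
orientation: [[0.999, -0.037, 0.004], [-0.037, -0.999, -0.002], [0.004, 0.001, -1.0]]
wrist_force: [5.8, -0.8, -11.8]
width: 0.0231
```

```bash
python3 - <<'E'
from h import *
import pickle
o=arm.get_obs(); print(o['t'],o['position'],o['wrist_force'],o['width'])
for n in ('wrist','scene','top'):
    c=optics.calibration(n); im=optics.grab_frame(n)
    cv2.imwrite(f'pics/{n}7.png',im); pickle.dump(c,open(f'{n}7.pkl','wb'))
    if n=='wrist': cv2.imwrite('pics/w7z.png',cv2.resize(im[0:300,200:600],None,fx=2,fy=2,interpolation=cv2.INTER_CUBIC))
E
```

```text
10.075 [ 0.53836986 -0.02479827  0.05643557] [  5.78224982  -0.78936749 -11.81414321] 0.02311777226875034
```

View pics/w7z.png

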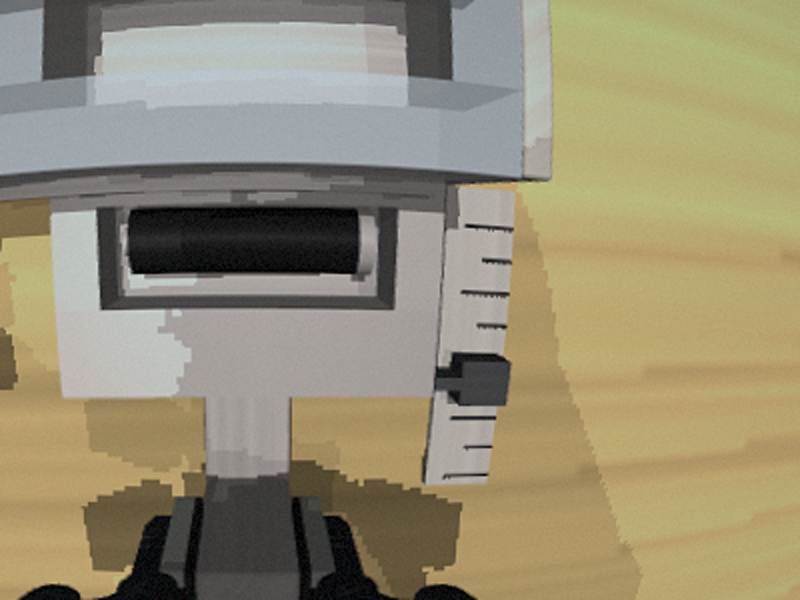

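```bash
python3 - <<'E'
from h import *
import pickle
c=pickle.load(open('wrist7.pkl','rb')); print(-c['R'].T@c['t'])
im=cv2.imread('pics/wrist7.png')
cv2.imwrite('pics/w7zz.png',cv2.resize(im[165:225,380:470],None,fx=8.8,fy=8.8,interpolation=cv2.INTER_CUBIC))
a=np.radians(-2.2); O=np.array([.6574,-.0083]);Rm=np.array([[np.cos(a),-np.sin(a)],[np.sin(a),np.cos(a)]])
def p(u,v,z):
    X=onz(c,u/2+200-.25,v/2-.25,z,True); return (Rm.T@(X[:2]-O)*1000).round(1)
for z in (.029,.032):
  print(z,'edgeR',p(436,397,z),'L',p(62,397,z),'mid',p(300,397,z))
for v in (369,391,380): print('tip',p(436,v,.015))
print('clip near/far',p(480,354,.015),p(480,404,.015))
E
```

```text
[ 0.61995073 -0.027065    0.18012985]
0.029 edgeR [-85.5 -70.4] L [-85.6  28.5] mid [-85.6 -34. ]
0.032 edgeR [-84.6 -69.4] L [-84.7  27.6] mid [-84.6 -33.7]
tip [-81.7 -74.3]
tip [-88.2 -74.9]
tip [-84.9 -74.6]
clip near/far [-77.  -87.5] [-92.2 -89.2]
```

View pics/w7zz.png

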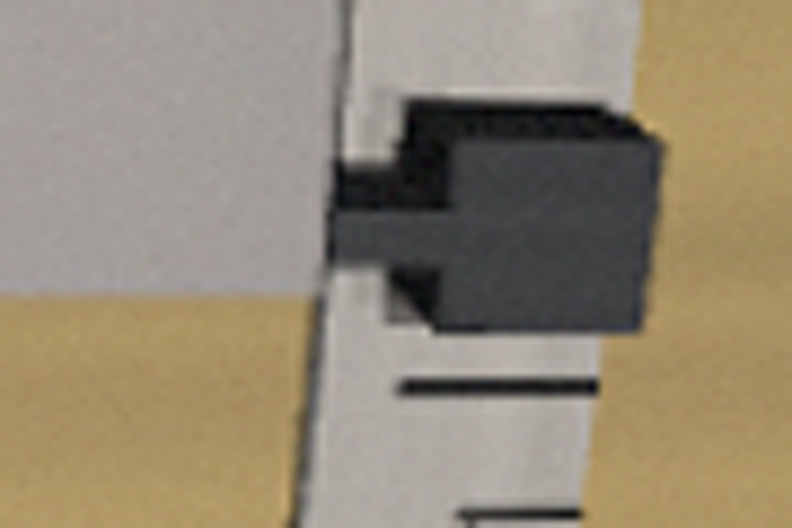

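```bash
python3 - <<'E'
import cv2
im=cv2.imread('pics/scene7.png'); cv2.imwrite('pics/s7z.png',cv2.resize(im[190:280,270:400],None,fx=6,fy=6,interpolation=cv2.INTER_CUBIC))
E
```

```text
(no output)
```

View pics/s7z.png

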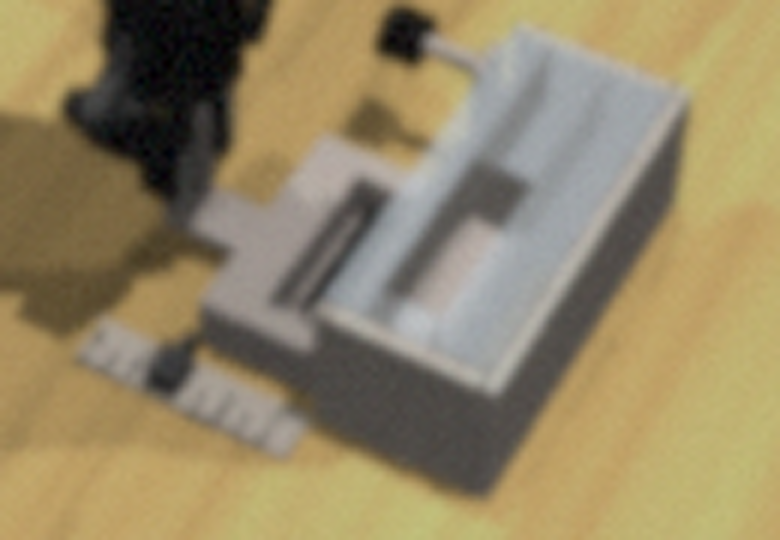

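The scene and wrist views agree. The battery (black) lies in the pocket. The drawer's front edge is at x' ≈ −85.3 mm and the marker blade's top centre at ≈ −86.2 mm, so they are about 1 mm apart. A 1 mm trim, then settle.

Call:
jog_arm(
  commands=[
    {"wx": 0,"wy": 0,"wz": 0,"dx": -0.05,"dy": 0,"dz": 0,"hand": 20},
    {"wx": 0,"wy": 0,"wz": 0,"dx": -0.05,"dy": 0,"dz": 0,"hand": 20},
    {"wx": 0,"wy": 0,"wz": 0,"dx": -0.05,"dy": 0,"dz": 0,"hand": 20},
    {"wx": 0,"wy": 0,"wz": 0,"dx": -0.05,"dy": 0,"dz": 0,"hand": 20},
    {"wx": 0,"wy": 0,"wz": 0,"dx": -0.05,"dy": 0,"dz": 0,"hand": 20},
    {"wx": 0,"wy": 0,"wz": 0,"dx": -0.05,"dy": 0,"dz": 0,"hand": 20},
  ],
)

```text
t: 10.98
position: [0.5373, -0.0247, 0.0564]
orientation: [[0.999, -0.037, 0.005], [-0.037, -0.999, -0.002], [0.005, 0.001, -1.0]]
wrist_force: [6.0, -0.8, -13.5]
width: 0.023
```

```bash
python3 - <<'E'
from h import *
o=arm.get_obs(); print(o['t'],o['position'],o['wrist_force'],o['width'],o['joint_velocities'].round(4))
c=optics.calibration('wrist'); im=optics.grab_frame('wrist')
cv2.imwrite('pics/w8z.png',cv2.resize(im[0:300,150:550],None,fx=2,fy=2,interpolation=cv2.INTER_CUBIC))
o=arm.get_obs(); print(o['position'],o['wrist_force'])
# edge: drop from grey to wood along columns just left of the strip
col=im[150:230,395:412].astype(int).mean(1); s=col[:,2]-col[:,0]; v=150+np.argmax(np.diff(s))+1; print('edge row',v)
a=np.radians(-2.2); O=np.array([.6574,-.0083]);Rm=np.array([[np.cos(a),-np.sin(a)],[np.sin(a),np.cos(a)]])
print((Rm.T@(onz(c,403,v-.5,.030,True)[:2]-O)*1000).round(1))
E
```

```text
10.975 [ 0.53733262 -0.02474833  0.05642319] [  5.96808944  -0.84367223 -13.5183119 ] 0.02298980736448678 [ 0.002  -0.0013  0.0016  0.0004  0.0001 -0.0004  0.0018]
[ 0.5373238  -0.0247869   0.05642931] [  6.88227723  -1.10390414 -13.57624984]
edge row 199
[-86.4 -62. ]
```

View pics/w8z.png

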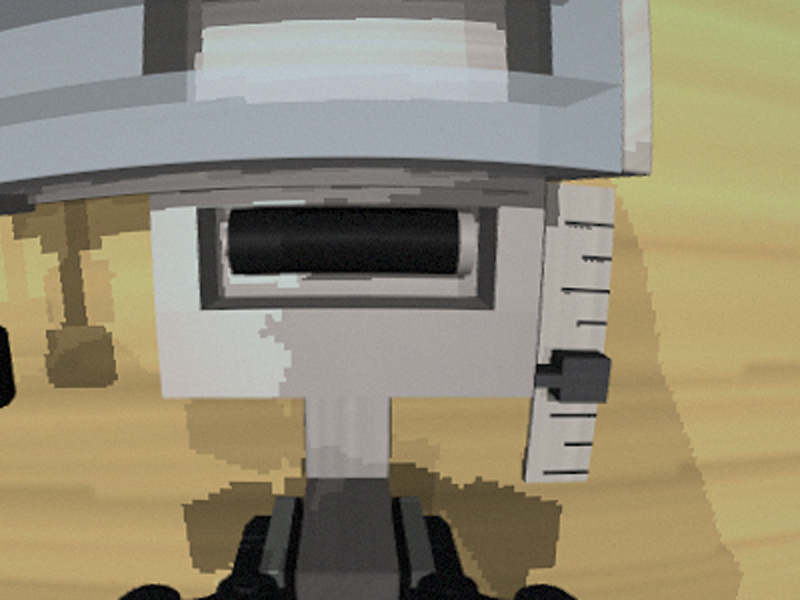

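The drawer front is at −86.4 mm against a tip at about −86.2 mm, the battery is in the pocket, the gate is shut and the arm is still. Handing in.

```bash
python3 -c "
from cell import workorder
print(workorder.job_done())"
```

```text
the job is handed in; nothing more can be done
None
```

I handed the job in at about 11 s with the gripper still holding the drawer at the marker. No verdict is reported, so these are my own last checks.

- **Gate:** I pulled the knob to its stop, where the battery's outline in the image matched the drawer-floor height, so it had dropped. I then pushed the knob home until the push reached about 20 N with no further motion.
- **Drawer:** I gripped it by its tab (jaws at 23 mm, grip set to 60 N) and pulled it about 51 mm. The wrist force along the pull was about 6–7 N.
- **Position:** the drawer front measured −86.4 mm along the pull axis and the marker tip about −86.2 mm, so they agree to within 1 mm. The camera calibration itself is only good to about 2 mm.
- **Battery and others:** the wrist view shows the battery in the pocket, lying towards its back side, and the gate closed. The arm was still, and I never touched the other things on the ledge.

My first move call was refused as invalid and moved nothing; it went through once I filled in every field. While pulling the gate, the fingers slipped about 3 mm on the knob. A steady downward load of about 13 N remained on the tab at the end.

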